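# Open the push-latch warming chamber and load the sample jar

### The job

Open the warming chamber whose lid has the round window: its lid has no handle, so press its front edge down until the catch lets go, and let it spring open. Then stand the squat amber jar upright on that chamber's floor, setting it down rather than dropping it, and let go. Leave the chamber with the square window shut.

Things in the scene. Friction and masses are not known exactly. Their poses are not given: they have to be found in the camera images.
- round_lid (a joint): angle (rad) of the white lid (165 x 136 x 10 mm) of the chamber with the ROUND window, hinged along its far edge: 0 shut and latched, grows as it opens, up to 1.92. Push-to-release: the front edge takes about 6 N, the catch lets go about 4 mm down, hard stop at 10 mm (-0.068 rad): press 7 to 9 mm. Once the finger lifts away, a damped spring (1 N at the edge) opens it fully in some 2 s
- round_press (a point): where to press: centre of the thin grey disc, 26 mm across, on the top face of the round-window lid, at the middle of its front edge (nearer the robot), 17 mm in from it and 148 mm from the hinge. Moves with the lid; when shut it is 95 mm above the bench, its z up and x towards the hinge
- round_floor (a point): centre of the floor inside the round-window chamber (cream box 175 x 136 mm, fixed at varying place and yaw), 22 mm above the bench; z up, x to the hinge, which lies 70 mm away along +x, 90 mm above the bench. Inside 112 x 112 mm, walls up to 73 mm above the bench. The opened lid leans back past upright, leaving the space above free
- jar: squat jar of amber glass with a white cap, 42 mm across, 50 mm tall, about 0.1 kg, loose on the bench left or right of the two chambers (a 130 mm amber bottle stands on the other side). Origin: centre of its underside, z up. Grip it 30 to 35 mm above its underside; to release, open the fingers only some 20 mm, for the chamber's walls are beside them
- square_lid (a joint): angle (rad) of the lid of the other chamber, the one with the SQUARE window: otherwise of the same build, catch and angle. The two chambers stand side by side and may exchange places. To be left shut (0)

How it is judged:
By the outcome, as a careful person would: the job done as asked, in the order asked, and still so for the second after the job is handed in, with the robot touching nothing.
It also fails if it takes over 48 s, if anything falls off the work surface, if the arm or the gripper's body presses on something with over 40 N, if the wrist force passes 120 N, or if a joint passes its speed limit or range.

### The arm

A 6-joint arm with a two-finger parallel gripper is mounted at the origin on the work surface. World frame = base frame: x ahead of the robot, y to its left, z up, the work surface at z = 0. Lengths are in m, angles in degrees, forces in N, time in s.
With the tool pointing down it reaches from about 0.325 to 0.85 m from the base axis. Payload 15.5 kg.
Tool frame: the origin (TCP) lies midway between the tips of the shut fingers; the grasp point (between the pads) lies 19 mm behind it; y points along the fingers, x is the direction in which the jaws open and shut, and the axes are right-handed (so a half turn about y gives the same grasp; the last joint's range is limited). The gripper opens to 91 mm and grips with 3 to 60 N. Pads are 32 mm wide; open, the fingers measure 118 mm over their backs; the gripper's body (76 mm by 178 mm) begins 60 mm behind the grasp point.
Start: joints at [68.039, 28.281, 77.091, -0, 74.628, -5.472], TCP at [0.177, 0.599, 0.214] pointing down, gripper open.
Joint ranges: [-166.48, 166.48], [-47.26, 123.95], [12.59, 153.08], [-70.14, 250.14], [6.76, 159.57], [-176.63, 176.63]. Speed limits (degrees/s): [108.29, 108.29, 147.25, 172.46, 172.46, 172.46].

### API

Orientations are given as a 3x3 rotation matrix whose columns are the frame's x, y, z axes.
In Python, from bench import ctrl gives the robot as it stands. The module is installed in compiled form; this text tells all that it offers. Calls block until the motion is done:
- ctrl.goto(position, orientation): joint-space move of the TCP to a pose.
- ctrl.move_l(position, vel=0.15, ori=None, contact_N=None): straight line of the TCP; ori=None keeps the orientation; vel is the mean speed in m/s. With contact_N (N) it stops when the force on the tool has changed by that much, and returns True; else False.
- ctrl.movej(angles): joint-space move.
- ctrl.command_gripper(opening): opening from 0.0 (shut) to 1.0 (fully open); the grip force is fixed at half the most; returns when the fingers have stopped.
- ctrl.sleep(seconds).
- ctrl.ik(position, orientation): joint angles nearest the present ones, or None.
- ctrl.read_camera(name): name is "side" or "top"; returns the picture (420x560x3 uint8, blue, green, red); there is no depth.
- ctrl.camera_params(name): a dict with "fx", "fy", "cx", "cy" (pixels), "pose" (4x4, takes a point from camera to world coordinates). Camera axes: x right, y up, looking along -z (the intrinsics and any distortion apply to the point x, -y, -z); pixel columns grow to the right and rows downward; lengths in m; the calibration is good to about 2 mm. A picture is of the moment at which its call begins. camera_params takes no time and is no camera call.
A pose or a line that the arm cannot do raises ctrl.MotionError and nothing moves.
- ctrl.sign_off(): hands the job in, once; it reports no verdict.
Readings, each from a call of its own:
- ctrl.current_t(): time.
- ctrl.current_q(): joint angles.
- ctrl.current_dq(): joint speeds.
- ctrl.current_effort(): joint torques, N m.
- ctrl.current_tool_pos(): TCP position.
- ctrl.current_eef_rot(): TCP orientation.
- ctrl.current_contact_force(): force on the tool from outside, world axes, zero at the start.
- ctrl.current_wrist_torque(): the same for the moment, N m.
- ctrl.current_grip_width(): opening from 0.0 (shut) to 1.0 (fully open).
Only numpy, scipy, OpenCV 4.12 (cv2) and the standard library are available. Lean on these libraries where they do the work, as an engineer would, in place of code of your own. Each camera call takes 0.05 s, during which the arm holds its last target. There are 200 camera calls.

## Working session

There is one attempt and no reset: what is moved stays moved. The work goes in short steps, each a Python script; the robot and the scene stay as the last script left them, time stands still between calls to the robot, and variables do not carry over. Pictures are saved under pics/ and viewed, about 8 in all and at most 12, crops included, and the job is handed in when it is done.

```bash
mkdir -p pics; python3 - <<'E'
from bench import ctrl
import cv2,numpy as np
for n in("side","top"):
    cv2.imwrite(f"pics/{n}0.png",ctrl.read_camera(n)); p=ctrl.camera_params(n); print(n,{k:(np.round(v,4).tolist() if not isinstance(v,str) else v) for k,v in p.items()})
print(ctrl.current_t(),ctrl.current_eef_rot().round(3).tolist() if hasattr(ctrl.current_eef_rot(),'round') else ctrl.current_eef_rot())
E
```

```text
side {'fx': 531.6606, 'fy': 531.6606, 'cx': 277.497, 'cy': 204.8388, 'pose': [[-0.9876, 0.0741, -0.1387, 0.4135], [-0.1571, -0.494, 0.8551, 0.9096], [-0.0052, 0.8663, 0.4995, 0.6185], [0.0, 0.0, 0.0, 1.0]]}
top {'fx': 456.6178, 'fy': 456.6178, 'cx': 283.612, 'cy': 203.8546, 'pose': [[-0.0248, 0.9941, -0.1052, 0.4361], [-0.9997, -0.0255, -0.0054, -0.0234], [-0.0081, 0.105, 0.9944, 1.2238], [0.0, 0.0, 0.0, 1.0]]}
0.1 [[0.284, -0.0, -0.959], [0.959, -0.001, 0.284], [-0.001, -1.0, 0.0]]
```

View pics/top0.png

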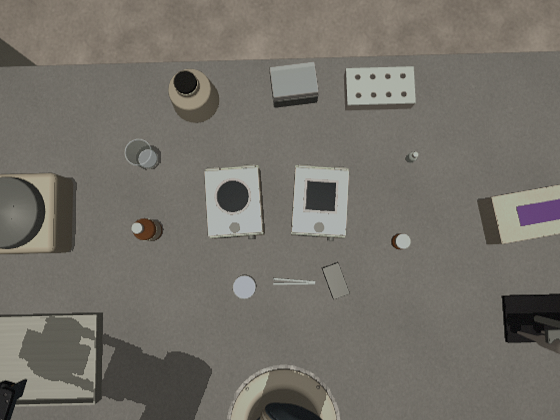

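View pics/side0.png

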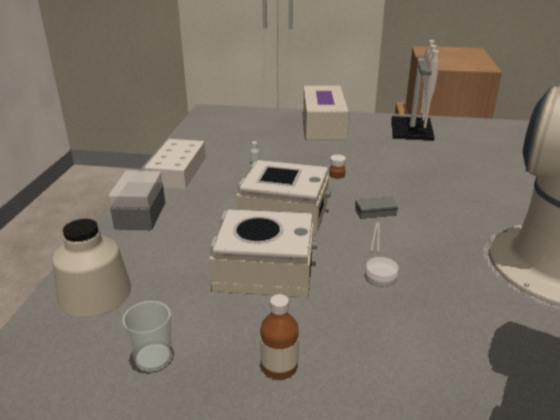

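Top view: the round-window chamber is at about (234,201) with its disc at (235,228). The square one is at (320,201), the jar is on the right with its cap at (403,241), and the bottle is on the left at (145,229). The jar is the small amber thing at (338,167) in the side view.

```bash
cat > h.py <<'E'
from bench import ctrl
import cv2,numpy as np
def ray(n,u,v):
    p=ctrl.camera_params(n); T=np.array(p["pose"])
    d=T[:3,:3]@np.array([(u-p["cx"])/p["fx"],-(v-p["cy"])/p["fy"],-1]); return T[:3,3],d
def onz(n,u,v,z):
    o,d=ray(n,u,v); return o+d*(z-o[2])/d[2]
def proj(n,P):
    p=ctrl.camera_params(n); T=np.array(p["pose"]); c=T[:3,:3].T@(np.array(P)-T[:3,3])
    return p["cx"]-p["fx"]*c[0]/c[2], p["cy"]+p["fy"]*c[1]/c[2]
def rot(a): # jaw axis at angle a (rad) in world xy, tool down
    x=np.array([np.cos(a),np.sin(a),0]); y=np.array([0,0,-1.]); return np.c_[x,y,np.cross(x,y)]
E
python3 - <<'E'
from h import *
im=cv2.imread("pics/top0.png"); g=cv2.cvtColor(im,cv2.COLOR_BGR2GRAY); hsv=cv2.cvtColor(im,cv2.COLOR_BGR2HSV)
print("lid,disc,win,desk grey",g[215,212],g[228,235],g[196,233],g[260,235], "cap",im[241,403],"gap",g[200,277])
def blobs(m,x0,y0,x1,y1,lo=15):
    mm=np.zeros_like(m); mm[y0:y1,x0:x1]=m[y0:y1,x0:x1]
    return [c for c in cv2.findContours(mm,cv2.RETR_EXTERNAL,cv2.CHAIN_APPROX_NONE)[0] if cv2.contourArea(c)>lo]
def world(c,z): return np.array([onz("top",*q[0],z)[:2] for q in c])
for nm,(x0,x1) in dict(round=(200,270),square=(286,356)).items():
    for c in blobs((g>185).astype(np.uint8),x0,160,x1,245,800):
        r=cv2.minAreaRect((world(c,.095)*1000).astype(np.float32)); print(nm,"lid",np.round(r[0],1),np.round(r[1],1),round(r[2],2))
    sub=((g<180)).astype(np.uint8)
    for c in blobs(sub,x0+10,165,x1-10,236,60):
        w=world(c,.095); M=cv2.moments(c); print(" blob",M['m10']/M['m00'],M['m01']/M['m00'],onz("top",M['m10']/M['m00'],M['m01']/M['m00'],.095)[:2],cv2.contourArea(c))
for c in blobs(((g>150)).astype(np.uint8),385,225,420,255):
    M=cv2.moments(c);u,v=M['m10']/M['m00'],M['m01']/M['m00'];print("cap",u,v,cv2.contourArea(c),onz("top",u,v,.05))
s=cv2.imread("pics/side0.png")
a=cv2.resize(im[155:250,195:420],None,fx=3.5,fy=3.5,interpolation=cv2.INTER_CUBIC)
b=cv2.resize(s[145:190,310:365],None,fx=5,fy=5,interpolation=cv2.INTER_CUBIC)
o=np.zeros((a.shape[0]+b.shape[0],a.shape[1],3),np.uint8);o[:a.shape[0]]=a;o[a.shape[0]:,:b.shape[1]]=b
cv2.imwrite("pics/c1.png",o)
E
```

```text
lid,disc,win,desk grey 176 130 49 114 cap [173 178 173] gap 113
 blob 234.43666569229268 199.98450745396082 [0.56833133 0.10487631] 3421.0
 blob 320.4194350943948 199.88867749646323 [ 0.56307127 -0.10904949] 3416.5
cap 402.8541666666667 240.71643518518516 144.0 [ 0.45766795 -0.31961658  0.05      ]
```

View pics/c1.png

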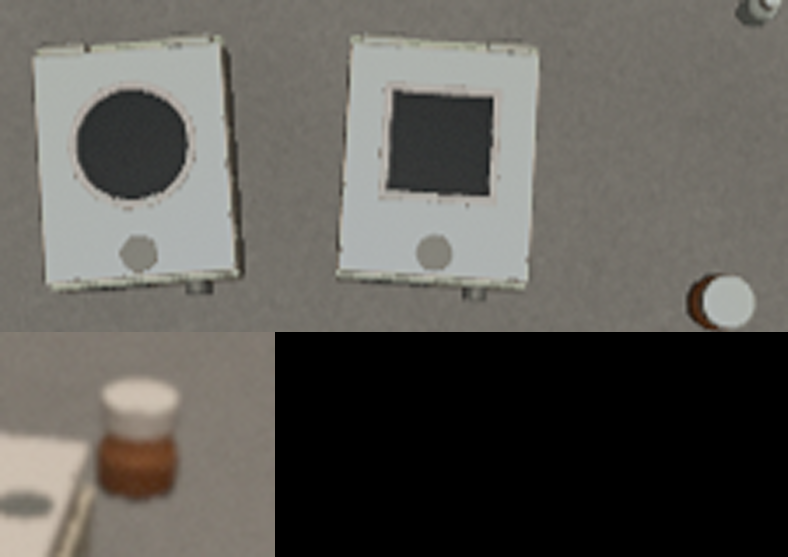

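The crop shows both lids shut, the round disc at about (234.6,227.5), and the jar upright with its cap on. I'll redo the thresholds at 150.

```bash
python3 - <<'E'
from h import *
im=cv2.imread("pics/top0.png"); g=cv2.cvtColor(im,cv2.COLOR_BGR2GRAY)
N=4; G=cv2.resize(g,None,fx=N,fy=N,interpolation=cv2.INTER_CUBIC)
cv=lambda q:((q[0]+.5)/N-.5,(q[1]+.5)/N-.5)
for nm,(x0,x1) in dict(round=(198,272),square=(286,356)).items():
    m=np.zeros_like(G); m[160*N:245*N,x0*N:x1*N]=(G>151)[160*N:245*N,x0*N:x1*N]
    cs,h=cv2.findContours(m,cv2.RETR_CCOMP,cv2.CHAIN_APPROX_NONE)
    for c,k in zip(cs,h[0]):
        A=cv2.contourArea(c)/N/N
        if A<40: continue
        w=np.array([onz("top",*cv(q[0]),.095)[:2] for q in c]); M=cv2.moments(c)
        r=cv2.minAreaRect((w*1000).astype(np.float32)); print(nm,"hole" if k[3]>=0 else "lid",round(A),"rect",np.round(r[0],1),np.round(r[1],1),round(r[2],2),"cen",onz("top",*cv((M['m10']/M['m00'],M['m01']/M['m00'])),.095)[:2])
# side: disc & cap
s=cv2.imread("pics/side0.png"); gs=cv2.cvtColor(s,cv2.COLOR_BGR2GRAY)
m=np.zeros_like(gs); m[224:240,288:314]=gs[224:240,288:314]<165
for c in cv2.findContours(m,cv2.RETR_EXTERNAL,cv2.CHAIN_APPROX_NONE)[0]:
    M=cv2.moments(c)
    if M['m00']>20: u,v=M['m10']/M['m00'],M['m01']/M['m00'];print("side disc",u,v,M['m00'],onz("side",u,v,.095))
h=cv2.cvtColor(s,cv2.COLOR_BGR2HSV)[145:190,325:350]
m=((h[...,1]>110)).astype(np.uint8); c=max(cv2.findContours(m,0,1)[0],key=cv2.contourArea); print("side amber bbox",np.add(cv2.boundingRect(c),(325,145,0,0)))
for z in(0,.05): print("proj jar",z,proj("side",(.4577,-.3196,z)))
E
```

```text
round lid 3557 rect [566.8 109.2] [172.4 134.8] 3.0 cen [0.56587774 0.10941518]
round hole 93 rect [501.2 105.8] [26.9 27. ] 43.92 cen [0.50073478 0.10612325]
round hole 851 rect [579.2 109.9] [82.5 82.3] 88.54 cen [0.57886964 0.11017868]Traceback (most recent call last):
  File "<stdin>", line 11, in <module>
  File "h.py", line 7, in onz
    o,d=ray(n,u,v); return o+d*(z-o[2])/d[2]
        ~~~^^^^^^^
  File "h.py", line 4, in ray
    p=ctrl.camera_params(n); T=np.array(p["pose"])
ValueError: time passes only in moves, steps and waits
```

```bash
sed -i '3i import functools\n@functools.cache\ndef cp(n): return ctrl.camera_params(n)' h.py; sed -i 's/p=ctrl.camera_params(n)/p=cp(n)/' h.py; python3 - <<'E'
from h import *
s=cv2.imread("pics/side0.png"); gs=cv2.cvtColor(s,cv2.COLOR_BGR2GRAY)
m=np.zeros_like(gs); m[224:240,288:314]=gs[224:240,288:314]<165
for c in cv2.findContours(m,cv2.RETR_EXTERNAL,cv2.CHAIN_APPROX_NONE)[0]:
    M=cv2.moments(c)
    if M['m00']>20: u,v=M['m10']/M['m00'],M['m01']/M['m00'];print("side disc",u,v,M['m00'],onz("side",u,v,.095))
h=cv2.cvtColor(s,cv2.COLOR_BGR2HSV)[145:190,325:355]
m=((h[...,1]>110)).astype(np.uint8); c=max(cv2.findContours(m,0,1)[0],key=cv2.contourArea); print("side amber bbox",np.add(cv2.boundingRect(c),(325,145,0,0)))
for z in(0,.03,.05): print("proj jar",z,proj("side",(.4577,-.3196,z)))
print("proj disc",proj("side",(.5007,.1061,.095)))
q0=ctrl.current_q()
for nm,P in dict(press=(.5007,.1061,.2),jar=(.4577,-.3196,.05),floor=(.5786,.1102,.05)).items():
    for a in(-90,-60,-30,0,30,60,90,120):
        for k in (0,180):
            q=ctrl.ik(P,rot(np.radians(a+k))); print(nm,a+k,None if q is None else np.round(q).tolist()) if a in(-60,0,90) else 0
E
```

```text
side disc 300.5064102564103 231.24572649572647 78.0 [0.50244436 0.10201617 0.095     ]
side disc 311.57264957264954 232.55555555555554 39.0 [0.48216074 0.10336564 0.095     ]
side amber bbox [330 166  15  12]
proj jar 0 (np.float64(336.91160763956736), np.float64(175.73470532390462))
proj jar 0.03 (np.float64(337.5094060152717), np.float64(165.18622045179723))
proj jar 0.05 (np.float64(337.9153600859912), np.float64(158.02293505693436))
proj disc (np.float64(301.1940428937917), np.float64(232.5364748923522))
press -60 [5.0, 20.0, 94.0, 0.0, 66.0, 65.0]
press 120 [5.0, 20.0, 94.0, -0.0, 66.0, -115.0]
press 0 [5.0, 20.0, 94.0, -0.0, 66.0, 5.0]
press 180 [5.0, 20.0, 94.0, -0.0, 66.0, -175.0]
press 90 [5.0, 20.0, 94.0, -0.0, 66.0, -85.0]
press 270 [5.0, 20.0, 94.0, -0.0, 66.0, 95.0]
jar -60 [-41.0, 35.0, 96.0, -0.0, 49.0, 19.0]
jar 120 [-41.0, 35.0, 96.0, -0.0, 49.0, -161.0]
jar 0 [-41.0, 35.0, 96.0, -0.0, 49.0, -41.0]
jar 180 [-41.0, 35.0, 96.0, -0.0, 49.0, 139.0]
jar 90 [-41.0, 35.0, 96.0, -0.0, 49.0, -131.0]
jar 270 [-41.0, 35.0, 96.0, -0.0, 49.0, 49.0]
floor -60 [5.0, 37.0, 92.0, 0.0, 52.0, 65.0]
floor 120 [5.0, 37.0, 92.0, -0.0, 52.0, -115.0]
floor 0 [5.0, 37.0, 92.0, -0.0, 52.0, 5.0]
floor 180 [5.0, 37.0, 92.0, -0.0, 52.0, -175.0]
floor 90 [5.0, 37.0, 92.0, -0.0, 52.0, -85.0]
floor 270 [5.0, 37.0, 92.0, -0.0, 52.0, 95.0]
```

```bash
python3 - <<'E'
from h import *
R=rot(np.radians(-87)); x,y=.5010,.1055
ctrl.command_gripper(0); ctrl.goto([x,y,.2],R); ctrl.move_l([x,y,.112],.12)
f0=np.array(ctrl.current_contact_force())
c=ctrl.move_l([x,y,.085],.015,contact_N=2.0); z=ctrl.current_tool_pos()[2]; print("contact",c,z,ctrl.current_contact_force()-f0)
zt=min(z,.097)-.008; ctrl.move_l([x,y,zt],.02); print(zt,ctrl.current_tool_pos(),ctrl.current_contact_force()-f0,ctrl.current_t())
ctrl.sleep(.2)
ctrl.move_l([x-.01,y,.112],.12); ctrl.move_l([.40,y,.16],.2); ctrl.command_gripper(.85)
print(ctrl.current_t(),ctrl.current_tool_pos())
cv2.imwrite("pics/s2.png",ctrl.read_camera("side"))
E
```

```text
contact True 0.09386954933934183 [1.38062595 1.47357037 1.8839281 ]
0.08586954933934182 [0.50094895 0.10548788 0.08595788] [-1.45734007  0.36344766  4.52138058] 6.1667
8.6417 [0.39998126 0.10550643 0.16000245]
```

View pics/s2.png

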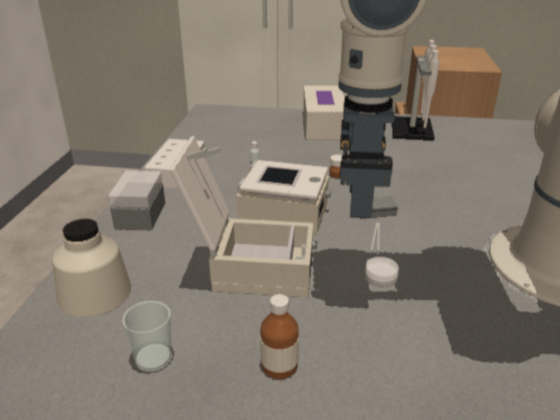

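The round lid is standing fully open at about (205,195), and the square lid is still shut at (285,180). The gripper's narrow side lies along x, as planned. Next is the jar.

```bash
python3 - <<'E'
from h import *
R=rot(np.radians(-87)); x,y=.4577,-.3196
ctrl.goto([x,y,.16],R); ctrl.move_l([x,y,.075],.2); ctrl.move_l([x,y,.013],.08)
ctrl.command_gripper(0); print("grip",ctrl.current_grip_width()*91)
ctrl.move_l([x,y,.20],.15); print(ctrl.current_t(),ctrl.current_grip_width()*91)
a=ctrl.read_camera("side");b=ctrl.read_camera("top")
cv2.imwrite("pics/s3.png",np.hstack([cv2.resize(a[40:220,220:420],None,fx=2,fy=2),cv2.resize(b[150:310,190:390],None,fx=2,fy=2,interpolation=2)[:360] if 0 else cv2.resize(b[150:330,190:390],None,fx=2,fy=2)])); cv2.imwrite("pics/top3.png",b)
E
```

```text
grip 40.29150374858442
13.8333 40.220838107796055
```

View pics/s3.png

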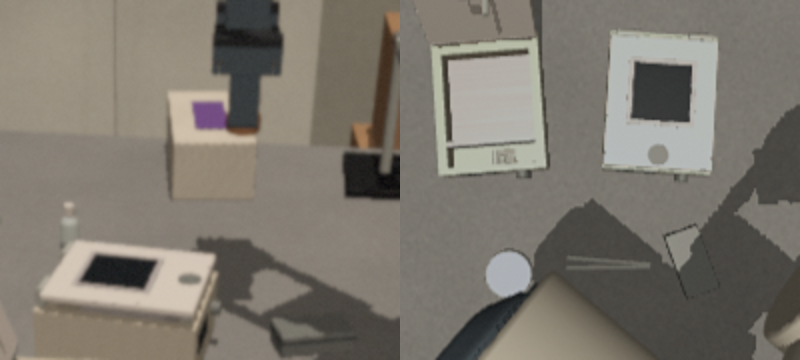

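The jar is held at 40 mm, with its amber base showing under the fingers at crop (243,125). The chamber's opening spans crop (443–538, 50–145), about centred at full-image pixel (235,199).

```bash
python3 - <<'E'
from h import *
F=np.array([.5786,.1102]); 
print("rim centre pred",proj("top",(*F,.073)))
R=rot(np.radians(-87))
ctrl.goto([*F,.20],R); ctrl.move_l([*F,.10],.15); f0=np.array(ctrl.current_contact_force())
a=ctrl.read_camera("side"); cv2.imwrite("pics/s4.png",cv2.resize(a[100:310,150:400],None,fx=3,fy=2.8)); print(f0,ctrl.current_t())
E
```

```text
rim centre pred (np.float64(233.2859181478179), np.float64(197.00607835334947))
[ 0.29210908  0.27541717 -1.11237432] 16.4417
```

View pics/s4.png

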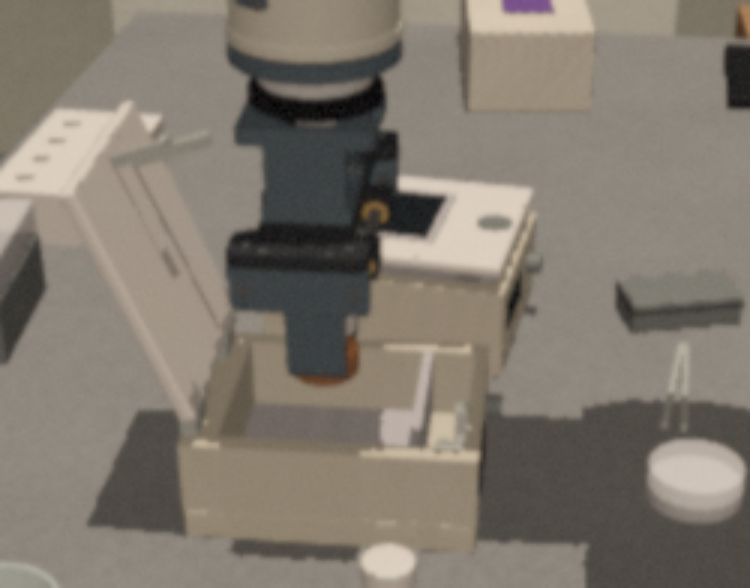

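The jar hangs over the middle of the open chamber, and the gripper clears the lid and walls. Lowering it now.

```bash
python3 - <<'E'
from h import *
F=np.array([.577,.109])
ctrl.move_l([*F,.050],.08); ctrl.sleep(.2)
c=ctrl.move_l([*F,.031],.012,contact_N=2); p=ctrl.current_tool_pos(); print("contact",c,p,ctrl.current_contact_force(),ctrl.current_t())
if c or p[2]<.0335:
    ctrl.sleep(.2); ctrl.command_gripper(.66); ctrl.sleep(.2); print(ctrl.current_grip_width()*91)
    ctrl.move_l([*F,.12],.10); ctrl.move_l([*F,.22],.2)
    R=rot(np.radians(-87)); ctrl.goto([.40,-.15,.25],R); ctrl.sleep(.3)
    a=ctrl.read_camera("side");b=ctrl.read_camera("top"); print(ctrl.current_t())
    cv2.imwrite("pics/s5.png",np.hstack([cv2.resize(a[120:310,160:340],None,fx=2.2,fy=2.2),cv2.resize(b[120:310,190:370],None,fx=2.2,fy=2.2)]))
E
```

```text
contact True [0.5769424  0.10900326 0.03501541] [-0.43275134 -0.30990129  6.70505241] 18.5583
60.225185163444706
22.725
```

View pics/s5.png

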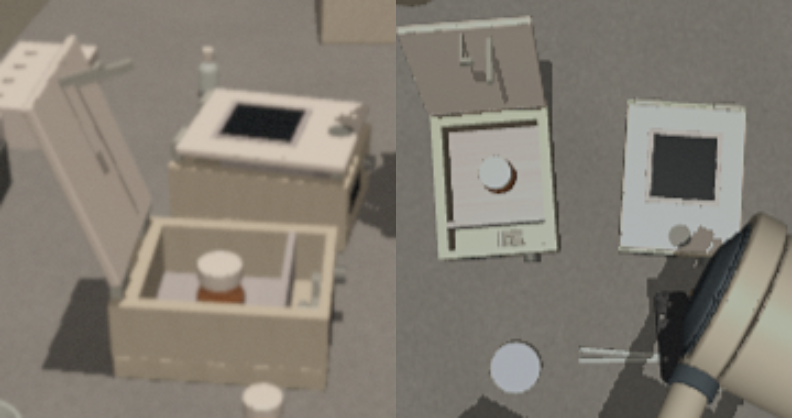

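The jar stands upright in the middle of the floor. The round lid is open, the square lid is shut, and the gripper is clear at z = 0.25.

```bash
python3 -c "
from bench import ctrl
print(ctrl.current_contact_force(),ctrl.current_t()); ctrl.sign_off()"
```

```text
[ 0.20852063  0.33195258 -1.12694102] 22.725
the job is handed in; nothing more can be done
```

The job is done and handed in at 22.7 s. I pressed the round-window lid 8 mm at its disc and it sprang fully open. I then gripped the amber jar, lowered it until it touched the chamber floor (contact at TCP z = 35 mm, as expected), opened the fingers about 20 mm and withdrew.

The last side and top pictures show the jar upright near the middle of that floor, the round lid open, the square lid shut and the arm clear of everything. I saw no sign of trouble. The force reading of about -1.1 N vertical at the end matches the free-air reading before set-down.

Two measurements disagreed slightly: the side camera put the press disc about 4 mm from the top camera's position, and the chamber opening looked about 4 mm off my prediction. I moved the placing point by 1 to 2 mm, and both differences were well within the clearances.

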